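# Refit the ram of an eyelet press

### The job

The eyelet press has been taken apart for cleaning; put its ram back. Lift the ram (the long steel rod with the forked head) out of the wooden tool block and feed it gently, nose down, through the upper and then the lower guide bush of the press, without forcing it and without letting it touch the die; turn it so that the slot of its fork points to the press's column, where the lever goes. Finish still holding it in the gripper, with its nose about 15 mm above the die, so that the lever can be pinned on, and leave the other things where they are.

Things in the scene. Friction and masses are not known exactly. Their poses are not given: they have to be found in the camera images.
- ram: Ram: bright steel rod, 151 mm long, about 0.18 kg, standing upright in a hole of the tool block, nose 10 mm above the desk. Origin at the tip of its nose, z along the rod to the head. From the nose: spigot 6 mm across to z = 6 mm, cone widening to 12 mm across at z = 14 mm, round shank 12 mm across to z = 117 mm, forked head to z = 151 mm.
- ram_head (a point): Middle of the ram's forked head, 134 mm above the nose tip; axes as the ram. The head is 22 mm along x, 20 mm along y, 34 mm high; solid in its lowest 10 mm, above that two cheeks 6 mm thick with an 8 mm slot between. The slot runs along x; the flat outer cheek faces (y = +-10 mm), each with a black cross hole, are where to grip it.
- press: Eyelet press: grey cast frame, fixed. Origin on the vertical axis of its two guide bushes, at desk level; z up, x from that axis to the column. Base 190 x 90 x 16 mm; column at x = 71 to 113 mm, 34 mm wide, its lever ears up to z = 176 mm. The ram is turned rightly when its x axis lies along the press's x axis, either way round. The die stands on the bed under the bushes.
- upper_mouth (a point): Centre of the top mouth of the upper bush, 156 mm above the desk; axes as the press. The bush is brass, bore 14.5 mm right through, in a round lug 38 mm across and 20 mm high (136 to 156 mm above the desk) that reaches from the column.
- lower_mouth (a point): Centre of the top mouth of the lower bush, 104 mm above the desk, on the same axis: same bore and lug (84 to 104 mm above the desk). Between the two lugs is 32 mm of open space.
- die: The die: steel disc 24 mm across, 12 mm high, fixed on the bed of the press on the bush axis. Origin at its underside, 36 mm above the desk; its top face is 48 mm above the desk.
- die_top (a point): Centre of the die's top face, 48 mm above the desk; z up.
- block: Wooden tool block, 130 x 60 x 60 mm, fixed. Origin at the centre of its underside, x along its length. Two holes 14 mm wide, 50 mm deep, at x = -36 and +36 mm; the ram stands in one and the punch in the other. Two small dies stand between them, up to 69 mm above the desk.
- punch: Bystander: hand setting punch, steel, 105 mm long with a round head 22 mm across, standing in the other hole of the block (its top 115 mm above the desk). Origin at its lower tip. Not to be moved.
- lever: Bystander: the press's lever lying on the desk, 221 mm long with a black grip at the +x end and a grey hub at the other. Origin under the bar, at desk level.
- eyelet_tin: Bystander: open round tin of brass eyelets, 66 mm across, 22 mm high. Origin at the centre of its underside.
- brush_pot: Bystander: terracotta pot with brushes, 78 mm across, 95 mm high (brushes to about 210 mm). Origin at the centre of its underside.

How it is judged (in metres and radians):
On the way, in this order (a step that is already met when the one before it is completed fails the run):
1. the ram is lifted clear of the block, held by the gripper (height (world z) of ram above 0.075 m and contact force between the fingers and ram above 1 N), for 0.1 s.
2. the ram's nose has come through the upper bush and is between the two bushes (horizontal distance between ram and upper_mouth below 0.007 m and height (world z) of ram between 0.098 and 0.137 m and angle between the z axis of ram and the z axis of press, either way round below 0.12 rad), for 0.05 s.
At the end, for the whole second after the job is handed in: The ram is upright (4 degrees) through both bushes, nose 8 to 22 mm above the die and within 5 mm of the bush axis, slot within 14 degrees of the line to the column (either way round), at rest, still gripped (over 2 N) and pressing on the press with under 15 N (z of ram in the frame of die_top between 0.008 and 0.022 m and horizontal distance between ram and die_top below 0.005 m and angle between the z axis of ram and the z axis of press, either way round below 0.07 rad and angle between the x axis of ram and the x axis of press, either way round below 0.25 rad and contact force between the fingers and ram above 2 N and contact force between ram and press below 15 N and linear speed of ram below 0.02 m/s); the arm keeps its last pose, push and grip.
It fails at once if the ram is forced: it presses on the press with more than 20 N (contact force between ram and press above 20 N).
It fails at once if the ram touches the die (contact force between ram and die above 0.5 N).
It fails at once if another thing (punch, lever, eyelet tin, brush pot) is moved by more than 30 mm (distance of any of punch, lever, eyelet_tin, brush_pot from where it was at the start of the episode above 0.03 m).
It also fails if it takes over 43 s, if anything falls off the work surface, if the arm or the gripper's body presses on something with over 40 N, if the wrist force passes 120 N, or if a joint passes its speed limit or range.

### The arm

A 6-joint arm with a two-finger parallel gripper is mounted at the origin on the work surface. World frame = base frame: x ahead of the robot, y to its left, z up, the work surface at z = 0. Lengths are in mm, angles in rad, forces in N, time in s.
With the tool pointing down it reaches from about 350 to 875 mm from the base axis. Payload 4.2 kg.
Tool frame: the origin (TCP) lies on the mounting face of the last link; the fingertips stand 173 mm ahead of it and the grasp point (between the pads) lies 155 mm ahead of it; z points along the fingers, y is the direction in which the jaws open and shut (so a half turn about z gives the same grasp; the last joint's range is limited). The gripper opens to 85 mm and grips with 20 to 120 N. Pads are 22 mm wide; open, the fingers measure 114 mm over their backs; the gripper's body (76 mm by 85 mm) begins 54 mm behind the grasp point. The pads swing forward as they close: fully open they stand 13 mm farther back than shut.
Start: joints at [1.525, 0.385, 0.008, 0, -1.194, -0.259], TCP at [187.532, 596.181, 404.712] pointing down, gripper open.
Joint ranges: [-3.14, 3.14], [-1.21, 2.06], [-1.07, 1.41], [-3.16, 2.05], [-2.99, -0.16], [-3.1, 3.1]. Speed limits (rad/s): [2.79, 2.79, 3.14, 3.14, 3.14, 3.14].

### API

Orientations are given as a unit quaternion [x, y, z, w].
In Python, from bench import arm gives the robot as it stands. The module is installed in compiled form; this text tells all that it offers.
- The arm moves only by the tool play_rows, never from a script. Its argument "moves" is a list of rows, each a list of 3 entries, a list of its own where there are three numbers: the shift along the world's x, y, z in units of 30 cm (1.0 is 30 cm), then the turn about the world's z in units of 30 degrees (1.0 is 30 degrees), then the gripper's target within -1 to 1 (shut at 1, half-way at 0, fully open at -1). In form: [[[x, y, z], turn, jaw], ...]. A call has 1 to 12 rows; each row is the pose to reach, as a shift and turn from the pose measured when the call began; what a row does not reach only later rows make up. A row lasts 1/8 s, in which the tool goes at most 62.5 mm and 10.7 degrees, less where a joint would pass 70% of its speed; a pose out of reach is approached as far as the arm can. A call with a number of a shift or a turn outside -1 to 1 is refused whole. A call with a gripper value outside its range is refused whole. The fingers move at their own pace and stop on an object; the grip force is fixed at half the most. Time passes only in rows, so rows that repeat a pose let the fingers close. It gives the time, the measured TCP pose, the force and the opening at its end, in the units of the state.
- arm.read_state(): the state, without advancing time (a new reading comes with each control period).
- arm.get_image(name): name is "side" or "top" or "wrist"; returns a dict with "pixels" (400x640x3 uint8, red, green, blue), "vfov" (degrees; the focal length in pixels is half the picture's height over the tangent of half this angle, whatever the lens; pixels are square), "cx", "cy" (the principal point, pixels), "xyz" and "rotation" of the camera in the world. Camera axes: x right, y up, looking along -z (the intrinsics and any distortion apply to the point x, -y, -z); pixel columns grow to the right and rows downward; lengths in mm; the calibration is good to about 2 mm. A picture is of the moment at which its call begins. There is no depth.
- arm.job_done(): hands the job in, once; it reports no verdict.
Trained networks look in a picture, given as the dict that the camera call returned (one of the last four; its "shot" number tells which), for a name from the list of things; names that differ only in an ending like _2 or _b are one class to them, and where a whole thing is asked for, a point or a joint stands for the part that bears it (a point fixed in the world has none). Each returns a list of dicts, best first, with "conf" (0 to 1); they miss things now and then, are a little off and sometimes report something else, mostly with a low value. They report only what shows in the picture. A call takes as long as a camera call.
- arm.look_for(name, picture): "centre" ([x, y, z] in mm, in world coordinates, good to about 4 mm: the middle of the surface that is visible of it).
The state is a dict: "clock": time; "joints": joint angles; "joint_vel": joint speeds; "joint_efforts": joint torques, N m; "position": TCP position; "ee_rot": TCP orientation; "contact_force": force on the tool from outside, world axes, zero at the start; "wrist_torque": the same for the moment, N m; "gripper_width": finger opening in mm.
Only numpy, scipy, OpenCV 4.12 (cv2) and the standard library are available. Lean on these libraries where they do the work, as an engineer would, in place of code of your own. Each camera call takes 0.05 s, during which the arm holds its last target.

## Working session

There is one attempt and no reset: what is moved stays moved. The work goes in short steps, Python scripts to look and compute and a tool call to move; the robot and the scene stay as the last step left them, time stands still between calls to the robot, and variables do not carry over. Pictures are saved under pics/ and viewed, and the job is handed in when it is done.

Besides the shell and the picture viewer there is one more tool, called after ">>>" as name(argument=value, ...) on one line, values as JSON. play_rows: Moves the arm, as the interface text tells. Shifts and turns lie within -1 to 1; 1 stands for 30 cm of shift or 30 degrees of turn. Its arguments: {"type":"object","properties":{"moves":{"type":"array"}},"required":["moves"]}

```bash
mkdir -p pics
cat > h.py <<'E'
from bench import arm
import numpy as np, cv2
def shot(name,f):
    p=arm.get_image(name); cv2.imwrite('pics/'+f,p['pixels'][:,:,::-1].copy()); return p
def foc(p): return p['pixels'].shape[0]/2/np.tan(np.radians(p['vfov'])/2)
def proj(p,X):
    R=np.array(p['rotation']);R=R.reshape(3,3)
    c=(np.array(X,float)-p['xyz'])@R
    f=foc(p); return np.stack([p['cx']+f*c[...,0]/-c[...,2],p['cy']-f*c[...,1]/-c[...,2]],-1)
def back(p,uv,z):
    R=np.array(p['rotation']).reshape(3,3);f=foc(p)
    d=R@np.array([(uv[0]-p['cx'])/f,-(uv[1]-p['cy'])/f,-1]); t=(z-p['xyz'][2])/d[2]
    return np.array(p['xyz'])+t*d
E
python3 - <<'E'
from h import *
print({k:np.round(v,3) if not isinstance(v,str) else v for k,v in arm.read_state().items()})
for n in ['top','side','wrist']:
    p=shot(n,n+'1.png'); print(n,{k:(np.round(v,4).tolist() if not isinstance(v,str) else v) for k,v in p.items() if k!='pixels'})
    for o in ['ram','ram_head','press','upper_mouth','lower_mouth','die','block','punch','lever','eyelet_tin','brush_pot']:
        r=arm.look_for(o,p); print(o,[(np.round(x['centre'],1).tolist(),round(x['conf'],2)) for x in r[:2]])
print(arm.read_state()['clock'])
E
```

```text
{'clock': np.float64(0.0), 'joints': array([ 1.525,  0.386,  0.007, -0.   , -1.194, -0.259]), 'joint_vel': array([-0.   ,  0.001, -0.   ,  0.001,  0.   , -0.   ]), 'joint_efforts': array([ 0.0000e+00, -3.9229e+01,  1.8840e+01,  4.1860e+00, -5.0000e-03,
       -0.0000e+00]), 'position': array([187.487, 596.006, 403.624]), 'ee_rot': array([ 0.988, -0.152, -0.   ,  0.001]), 'contact_force': array([ 0.164, -0.322,  1.069]), 'wrist_torque': array([ 0.017, -0.003, -0.035]), 'gripper_width': np.float64(85.341)}
top {'vfov': 56.9045, 'cx': 315.5345, 'cy': 202.6387, 'xyz': [478.5716, 99.0636, 969.9833], 'rotation': [0.0674, -0.0479, -0.6957, 0.7135], 'shot': 1}
ram [([535.1, -178.7, 146.0], 0.63), ([495.0, 190.1, 14.4], 0.55)]
ram_head [([538.2, -174.7, 141.9], 0.69)]
press [([491.2, 195.4, 15.2], 0.89), ([543.8, -242.6, 113.1], 0.54)]
upper_mouth [([497.8, 196.5, 15.0], 0.96)]
lower_mouth [([494.0, 189.7, 16.2], 0.72), ([725.2, 240.5, 6.6], 0.38)]
die [([491.1, 195.5, 17.9], 0.48)]
block [([531.9, -198.9, 59.5], 0.89)]
punch [([544.7, -240.6, 115.5], 0.65)]
lever [([746.0, -22.0, 15.2], 0.61
[... 396 characters left out ...]
1.9, 50.3], 0.63), ([487.5, 191.7, 42.8], 0.58)]
upper_mouth [([485.9, 192.8, 40.3], 0.89)]
lower_mouth [([484.4, 193.6, 38.3], 0.62), ([503.5, 157.2, 47.9], 0.15)]
die [([505.4, 154.8, 45.9], 0.38)]
block [([520.6, -234.6, 55.1], 0.65)]
punch [([538.6, -255.5, 104.3], 0.67)]
lever [([741.1, -46.2, 15.4], 0.67)]
eyelet_tin [([719.8, 243.2, 7.6], 0.84), ([504.6, 149.6, 51.8], 0.52)]
brush_pot [([510.2, 469.4, 86.4], 0.57)]
wrist {'vfov': 68.2332, 'cx': 320.7253, 'cy': 200.3778, 'xyz': [264.8655, 571.9198, 373.223], 'rotation': [0.0948, -0.129, 0.7957, -0.5841], 'shot': 3}
ram []
ram_head []
press []
upper_mouth []
lower_mouth []
die []
block []
punch []
lever []
eyelet_tin []
brush_pot []
1.8
```

```bash
sed -i 's/R=np.array(p\[.rotation.\]);R=R.reshape(3,3)/R=RR(p)/; s/R=np.array(p\[.rotation.\]).reshape(3,3);/R=RR(p);/' h.py
cat >> h.py <<'E'
from scipy.spatial.transform import Rotation
def RR(p): return Rotation.from_quat(p['rotation']).as_matrix()
def und(p): print(p.keys())
E
cat h.py
```

```text
from bench import arm
import numpy as np, cv2
def shot(name,f):
    p=arm.get_image(name); cv2.imwrite('pics/'+f,p['pixels'][:,:,::-1].copy()); return p
def foc(p): return p['pixels'].shape[0]/2/np.tan(np.radians(p['vfov'])/2)
def proj(p,X):
    R=RR(p)
    c=(np.array(X,float)-p['xyz'])@R
    f=foc(p); return np.stack([p['cx']+f*c[...,0]/-c[...,2],p['cy']-f*c[...,1]/-c[...,2]],-1)
def back(p,uv,z):
    R=RR(p);f=foc(p)
    d=R@np.array([(uv[0]-p['cx'])/f,-(uv[1]-p['cy'])/f,-1]); t=(z-p['xyz'][2])/d[2]
    return np.array(p['xyz'])+t*d
from scipy.spatial.transform import Rotation
def RR(p): return Rotation.from_quat(p['rotation']).as_matrix()
def und(p): print(p.keys())
```

View pics/top1.png

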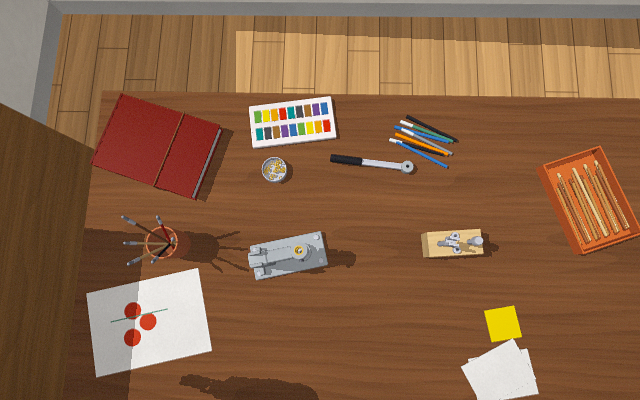

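View pics/side1.png

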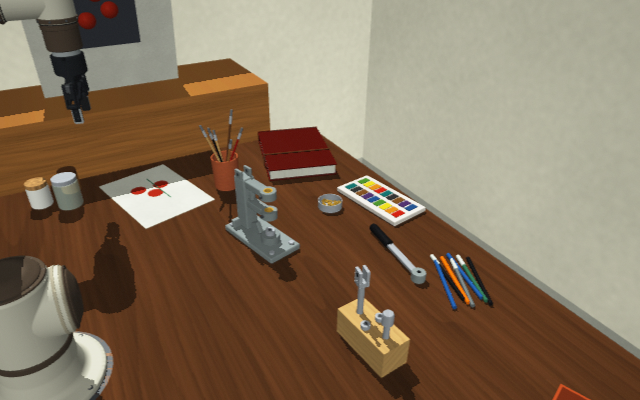

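View pics/wrist1.png

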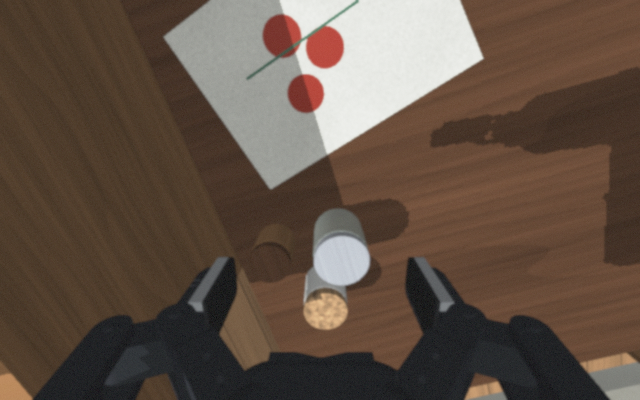

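Run:
```python
import cv2,numpy as np
t=cv2.imread('pics/top1.png');s=cv2.imread('pics/side1.png')
def c(i,x,y,w,h,k):return cv2.resize(i[y:y+h,x:x+w],None,fx=k,fy=k,interpolation=cv2.INTER_CUBIC)
a=np.hstack([c(t,240,220,100,70,4),c(t,415,215,100,70,4)])
b=np.hstack([c(s,215,160,100,110,4)[:,:400],c(s,325,260,100,110,4)])[:320*2]
cv2.imwrite('pics/z1.png',a);cv2.imwrite('pics/z2.png',b)
```

```text
(no output)
```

View pics/z1.png

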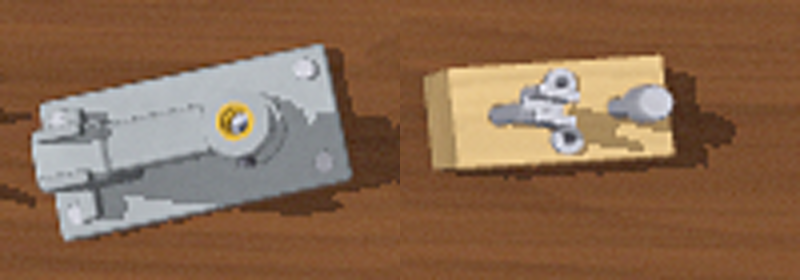

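View pics/z2.png

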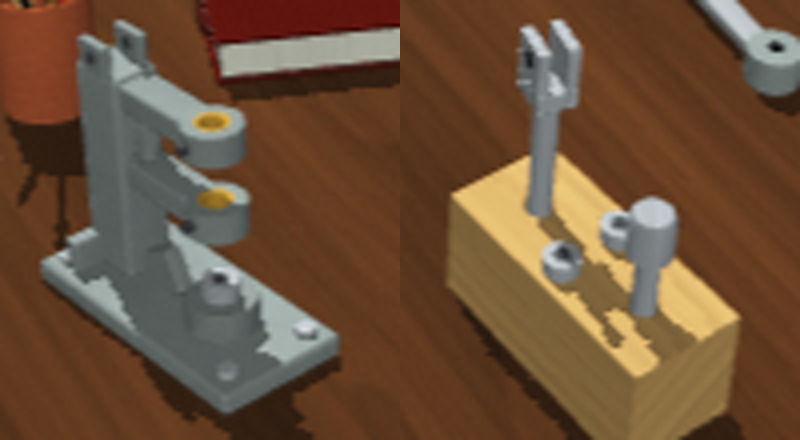

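```bash
cat > an.py <<'E'
import cv2,numpy as np
from scipy.optimize import least_squares
from scipy.spatial.transform import Rotation
from h import proj,back
class D(dict):pass
T=dict(vfov=56.9045,cx=315.5345,cy=202.6387,xyz=[478.5716,99.0636,969.9833],rotation=[0.0674,-0.0479,-0.6957,0.7135],pixels=np.zeros((400,640,3)))
S=dict(vfov=45.5772,cx=307.9491,cy=197.599,xyz=[141.6777,-701.5855,702.8694],rotation=[0.4744,-0.1193,-0.2171,0.8447],pixels=np.zeros((400,640,3)))
E
python3 - <<'E'
from an import *
tz=lambda u,v:(u/4+240,v/4+220)
print('bush top',back(T,tz(236,122),156),'side',back(S,(267.75,190.5),156),'low side',back(S,(268.75,210),104))
c=[back(T,tz(*q),16)[:2] for q in [(40,103),(325,44),(352,180),(66,240)]]
for a in c:print(a)
l=c[0]-c[1];m=c[3]-c[2]
print('press yaw',np.degrees(np.arctan2(l[1],l[0])),np.degrees(np.arctan2(m[1],m[0])))
e=c[0]-c[3];f=c[1]-c[2];print([np.degrees(np.arctan2(x[1],x[0]))+90 for x in(e,f)],np.linalg.norm(l),np.linalg.norm(e))
bz=lambda u,v:((u-400)/4+415,v/4+215)
c=[back(T,bz(*q),60)[:2] for q in [(450,70),(662,55),(674,157),(455,168)]]
for a in c:print(a)
l=c[0]-c[1];m=c[3]-c[2]
print('block yaw',np.degrees(np.arctan2(l[1],l[0])),np.degrees(np.arctan2(m[1],m[0])),np.mean(c,0),np.linalg.norm(l))
# ram head candidates overlay in side & top
s=cv2.imread('pics/side1.png');t=cv2.imread('pics/top1.png')
print('punch top',back(T,bz(655,105),115),back(S,((653-400)/4+325,212/4+260),115))
print('shank base side',back(S,((540-400)/4+325,213/4+260),60))
for k,q in dict(lt=(525,30),lt2=(543,45),rt=(560,22),rt2=(578,38)).items(): print(k,back(S,((q[0]-400)/4+325,q[1]/4+260),161))
cv2.imwrite('pics/hd.png',np.hstack([cv2.resize(s[260:320,350:380],None,fx=10,fy=10,interpolation=cv2.INTER_NEAREST),cv2.resize(t[225:261,435:460],None,fx=16,fy=600/36,interpolation=cv2.INTER_NEAREST)]))
E
```

```text
bush top [505.27523846 156.76939955 156.        ] side [504.52944816 155.92390236 156.        ] low side [504.03943744 155.34294139 104.        ]
[518.68035528 293.80178525]
[561.41673742 110.81102385]
[475.19570543  91.47200626]
[432.60498464 272.31344868]
press yaw 103.14546522054285 103.25246556482625
[np.float64(104.01713008657767), np.float64(102.64197561403161)] 187.91491988841096 88.71706734706619
[ 560.45687476 -149.80494606]
[ 572.87057956 -278.49169272]
[ 511.25153184 -282.90189893]
[ 501.14067791 -151.52150923]
block yaw 95.50996107186347 94.40073003123443 [ 536.42991602 -215.68001174] 129.28410123303624
punch top [ 538.44010617 -250.44500664  115.        ] [ 540.09110631 -251.37689268  115.        ]
shank base side [ 531.24106794 -184.47941908   60.        ]
lt [ 526.28548886 -170.63683932  161.        ]
lt2 [ 527.52369257 -182.86265325  161.        ]
rt [ 542.85093647 -173.56295503  161.        ]
rt2 [ 543.53571015 -186.37849825  161.        ]
```

View pics/hd.png

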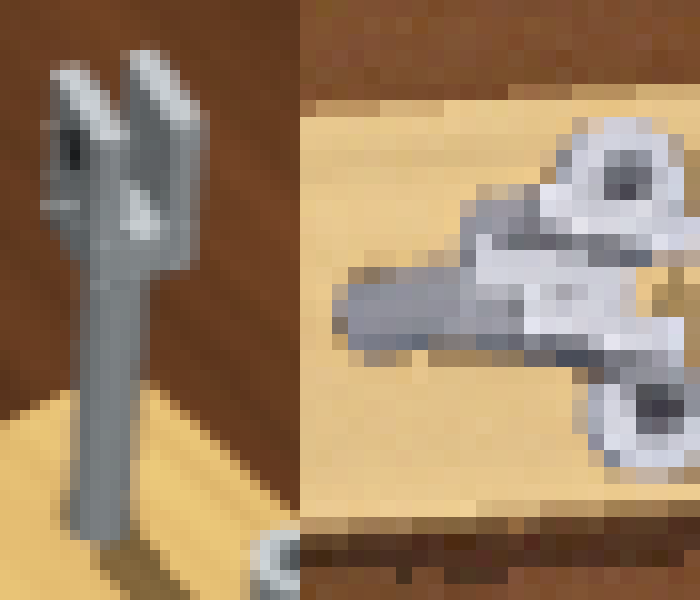

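>>> play_rows(moves=[[[0.385,-0.865,0],-0.72,-1],[[0.385,-0.865,0],-0.72,-1],[[0.385,-0.865,0],-0.72,-1],[[0.385,-0.865,0],-0.72,-1],[[0.385,-0.865,0],-0.72,-1]])

```text
clock: 2.42
position: [303.5, 334.0, 405.1]
ee_rot: [0.942, -0.335, 0.0, -0.0]
contact_force: [0.3, 0.4, 0.7]
gripper_width: 85.3
```

>>> play_rows(moves=[[[0.385,-0.865,0],-0.72,-1],[[0.385,-0.865,0],-0.72,-1],[[0.385,-0.865,0],-0.72,-1],[[0.385,-0.865,0],-0.72,-1],[[0.385,-0.865,0],-0.72,-1]])

```text
clock: 3.05
position: [419.4, 72.1, 405.5]
ee_rot: [0.862, -0.507, 0.0, -0.001]
contact_force: [1.3, 0.5, 0.8]
gripper_width: 85.6
```

Run:
```python
from h import *
s=arm.read_state();print(s['clock'],s['position'],s['ee_rot'],s['joints'])
y=Rotation.from_quat(s['ee_rot']).as_matrix()[:,1];print(np.degrees(np.arctan2(y[1],y[0])))
```

```text
3.05 [419.37800154  72.06347275 405.48209861] [ 8.62229625e-01 -5.06517070e-01  3.46108966e-04 -6.41801820e-04] [ 5.55152576e-01  3.60521000e-02 -4.45484996e-01  1.65827219e-05
 -1.08780095e+00 -4.66453129e-02]
-150.86424155446227
```

>>> play_rows(moves=[[[0.378,-0.84,0],-0.75,-1],[[0.378,-0.84,0],-0.75,-1],[[0.378,-0.84,0],-0.75,-1],[[0.378,-0.84,0],-0.75,-1],[[0.378,-0.84,0],-0.75,-1],[[0.378,-0.84,0],-0.75,-1]])

```text
clock: 3.8
position: [533.2, -181.7, 404.8]
ee_rot: [0.746, -0.666, 0.0, -0.0]
contact_force: [0.1, -0.5, -0.1]
gripper_width: 85.4
```

Run:
```python
from h import *
import json
p=shot('wrist','w2.png');s=arm.read_state()
json.dump({**{k:np.array(v).tolist() for k,v in p.items() if k!='pixels'},'pos':s['position'].tolist() if hasattr(s['position'],'tolist') else s['position'],'rot':list(s['ee_rot'])},open('w2.json','w'))
print(s['position'],s['ee_rot'],p['xyz'],p['rotation'])
for o in ['ram_head']: print(o,arm.look_for(o,p))
```

```text
[ 532.78665785 -180.66839062  404.93698594] [ 7.46178597e-01 -6.65745728e-01  2.65655485e-05 -3.56200505e-04] [ 542.2181693  -262.35032376  373.25328993] [ 0.00878371 -0.15988031  0.98552372 -0.05571466]
ram_head [{'centre': [534.6, -183.6, 154.9], 'conf': 0.89}]
```

View pics/w2.png

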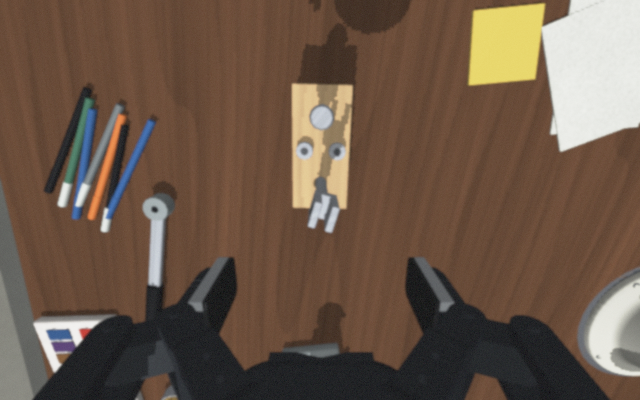

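Run:
```python
import cv2
w=cv2.imread('pics/w2.png')
cv2.imwrite('pics/w2z.png',cv2.resize(w[165:245,280:370],None,fx=7,fy=7,interpolation=cv2.INTER_CUBIC))
```

```text
(no output)
```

View pics/w2z.png

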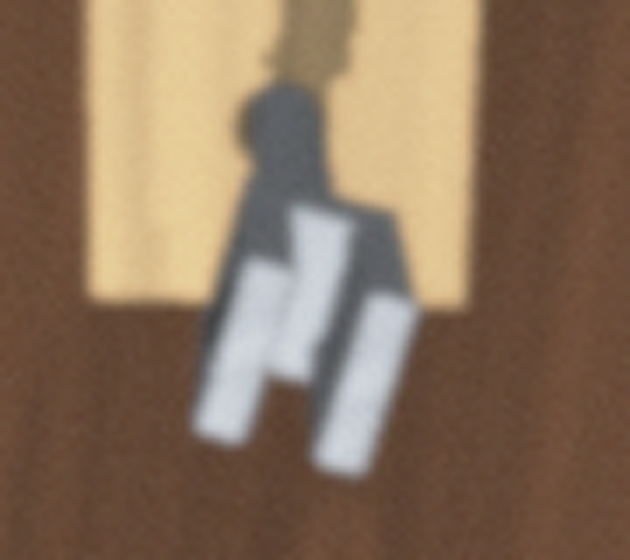

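Run:
```python
from h import *
import json
p=json.load(open('w2.json'));p['pixels']=np.zeros((400,640,3))
z=[(248,258),(293,268),(243,445),(193,432),(370,290),(418,305),(368,478),(312,462)]
P=np.array([back(p,(280+u/7,165+v/7),161)[:2] for u,v in z]);print(P.round(1))
def ang(a,b):d=P[a]-P[b];return np.degrees(np.arctan2(d[1],d[0]))
print([ang(*q) for q in [(3,0),(2,1),(7,4),(6,5)]],P[[0,5,6,3]].mean(0),np.linalg.norm(P[3]-P[0]),np.linalg.norm(P[0]-P[5]))
# block end corners z=60 and grasp point projection
print('grasp px',proj(p,[532.8,-180.7,404.9-155]))
for q in [(88,300),(468,306)]: print(back(p,(280+q[0]/7,165+q[1]/7),60))
print('shank',back(p,(280+290/7,165+110/7),60))
y=Rotation.from_quat(p['rot']).as_matrix()[:,1];print(np.degrees(np.arctan2(y[1],y[0])))
```

```text
[[ 538.2 -190.4]
 [ 533.2 -189.8]
 [ 536.4 -168.4]
 [ 542.1 -169.4]
 [ 524.6 -188.3]
 [ 519.2 -187.1]
 [ 522.  -166. ]
 [ 528.5 -167.2]]
[np.float64(79.50277097400371), np.float64(81.57644951661027), np.float64(79.51966006996948), np.float64(82.35988609819441)] [ 530.38749438 -178.23287797] 21.432563406209347 19.320841233879765
grasp px [321.18836276 280.85182103]
[ 561.17361992 -146.20346662   60.        ]
[ 500.18663453 -152.09198546   60.        ]
shank [ 532.4087954  -181.24261173   60.        ]
-173.4791356472039
```

>>> play_rows(moves=[[[-0.006,0.006,-0.1],-0.53,-1],[[-0.006,0.006,-0.2],-0.53,-1],[[-0.006,0.006,-0.346],-0.53,-1],[[-0.006,0.006,-0.346],-0.53,-1],[[-0.006,0.006,-0.346],-0.53,-1]])

```text
clock: 4.53
position: [531.4, -177.5, 303.3]
ee_rot: [-0.648, 0.761, -0.001, 0.001]
contact_force: [0.2, 1.1, 0.8]
gripper_width: 85.5
```

Run:
```python
from h import *
p=shot('wrist','w3.png');s=arm.read_state();print(s['clock'],s['position'],s['contact_force'])
y=Rotation.from_quat(s['ee_rot']).as_matrix();print(np.degrees(np.arctan2(y[1,1],y[0,1])),y[:,2])
```

```text
4.575 [ 531.50258451 -177.63388887  303.74450828] [-0.48394403 -0.10296144  0.2071004 ]
170.78816651478513 [ 4.91593668e-03 -5.14499969e-04 -9.99987784e-01]
```

View pics/w3.png

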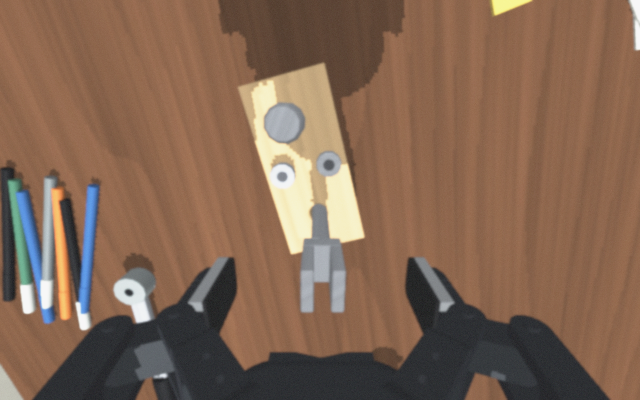

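>>> play_rows(moves=[[[0,0,-0.008],0,-0.2],[[0,0,-0.008],0,0.5],[[0,0,-0.008],0,1],[[0,0,-0.008],0,1],[[0,0,-0.008],0,1],[[0,0,-0.008],0,1],[[0,0,-0.008],0,1]])

```text
clock: 5.45
position: [531.7, -177.7, 301.7]
ee_rot: [-0.648, 0.762, -0.002, 0.002]
contact_force: [0.2, -0.1, 3.2]
gripper_width: 19.3
```

Run:
```python
from h import *
p=shot('wrist','w4.png');s=arm.read_state();print(s['clock'],s['position'],s['contact_force'],s['gripper_width'])
```

```text
5.5 [ 531.69517667 -177.67872343  301.66725192] [0.4336854  0.46538058 2.52783422] 19.39351011550825
```

View pics/w4.png

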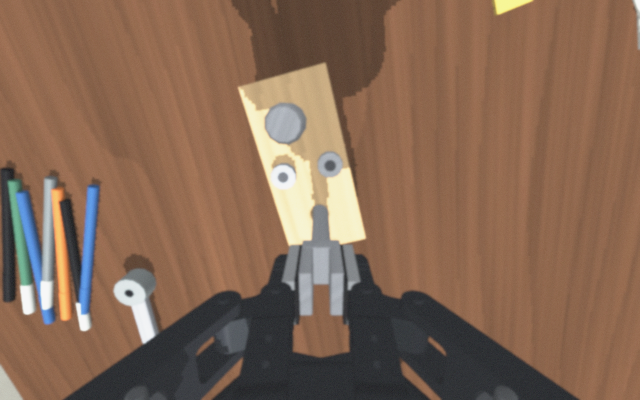

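>>> play_rows(moves=[[[0,0,0.1],0,1],[[0,0,0.25],0,1],[[0,0,0.4],0,1],[[0,0,0.55],0,1],[[0,0,0.55],0,1],[[0,0,0.55],0,1]])

```text
clock: 6.25
position: [531.2, -177.5, 464.7]
ee_rot: [-0.648, 0.762, -0.0, 0.001]
contact_force: [0.4, -0.3, -2.8]
gripper_width: 19.4
```

Run:
```python
from h import *
p=shot('side','s5.png');q=shot('top','t5.png');s=arm.read_state();print(s['clock'],s['position'],s['contact_force'],s['gripper_width'])
cv2.imwrite('pics/s5z.png',cv2.resize(p['pixels'][100:320,260:460,::-1],None,fx=2.7,fy=2.7,interpolation=cv2.INTER_CUBIC))
```

```text
6.35 [ 531.39395805 -177.57181283  464.21402444] [ 0.53565981 -0.24168949 -2.45219172] 19.127942759975053
```

View pics/s5z.png

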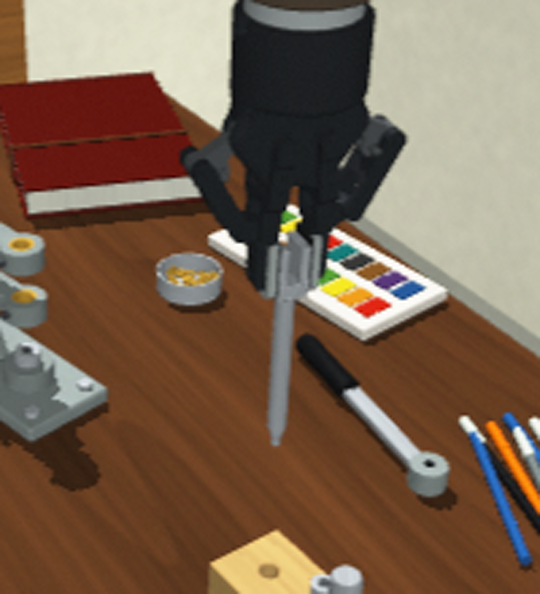

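>>> play_rows(moves=[[[-0.045,0.2,0.06],0.3,1],[[-0.045,0.4,0.06],0.5,1],[[-0.045,0.6,0.06],0.75,1],[[-0.045,0.75,0.06],0.75,1],[[-0.045,0.75,0.06],0.75,1]])

```text
clock: 6.98
position: [517.8, 50.2, 480.3]
ee_rot: [0.786, -0.619, -0.001, 0.001]
contact_force: [0.5, -1.1, -2.2]
gripper_width: 19.4
```

>>> play_rows(moves=[[[-0.043,0.18,0],0,1],[[-0.043,0.363,0],0,1],[[-0.043,0.363,0],0,1],[[-0.043,0.363,0],0,1],[[-0.043,0.363,0],0,1]])

```text
clock: 7.6
position: [505.0, 157.9, 479.9]
ee_rot: [0.785, -0.619, -0.001, 0.001]
contact_force: [0.3, 0.6, -1.6]
gripper_width: 19.1
```

```bash
cat >> h.py <<'E'
import json
def grab(tag,names=('side','top','wrist')):
    out={}
    for n in names:
        p=shot(n,f'{tag}_{n}.png'); out[n]={k:np.array(v).tolist() for k,v in p.items() if k!='pixels'}
    s=arm.read_state(); out['state']={k:np.array(v).tolist() for k,v in s.items()}
    json.dump(out,open(tag+'.json','w'))
    y=Rotation.from_quat(s['ee_rot']).as_matrix()
    print(np.round(s['clock'],3),np.round(s['position'],2),'F',np.round(s['contact_force'],2),'M',np.round(s['wrist_torque'],3),'w',s['gripper_width'],'yaw',np.degrees(np.arctan2(y[1,1],y[0,1])),'z',y[:,2].round(4))
def load(tag,n):
    p=json.load(open(tag+'.json'))[n];p['pixels']=np.zeros((400,640,3));return p
def zoom(tag,n,x,y,w,h,k):
    i=cv2.imread(f'pics/{tag}_{n}.png');cv2.imwrite(f'pics/{tag}_{n}_z.png',cv2.resize(i[y:y+h,x:x+w],None,fx=k,fy=k,interpolation=cv2.INTER_CUBIC))
E
python3 - <<'E'
from h import *
grab('a');zoom('a','side',200,100,120,170,3.5)
p=load('a','side');print(proj(p,[[505,156.3,156],[505,156.3,185],[505,156.3,340]]))
E
```

```text
7.75 [505.   158.09 480.39] F [ 0.51 -0.27 -2.42] M [-0.027 -0.016 -0.009] w 19.225870511739192 yaw -166.55245316474273 z [-0.0027 -0.     -1.    ]
[[267.90169006 190.3864009 ]
 [267.27371431 179.18317936]
 [263.58888013 113.44495018]]
```

View pics/a_side_z.png

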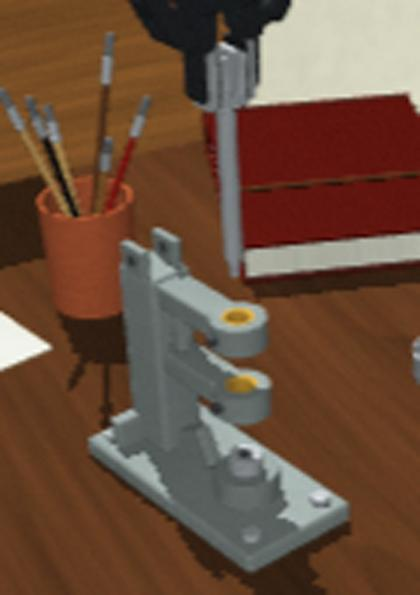

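View pics/a_wrist.png

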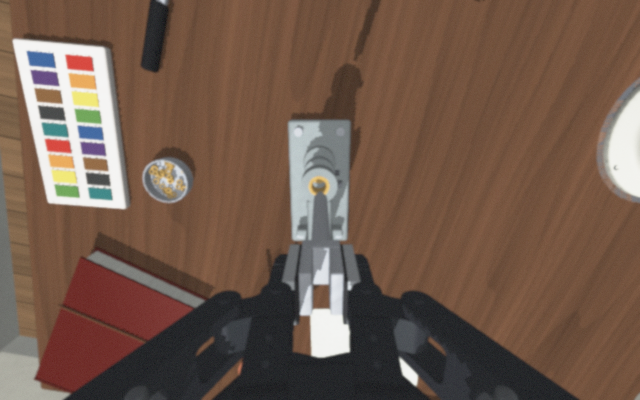

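View pics/a_top.png

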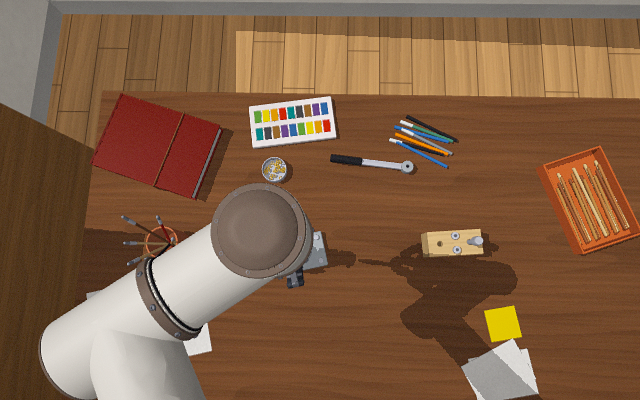

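Run:
```python
from h import *
zoom('a','wrist',285,140,70,75,8)
zoom('a','side',240,105,55,115,5)
p=load('a','wrist');s=json.load(open('a.json'))['state']
print('mouth',proj(p,[[505,156.3,156],[505,156.3,104]]),'ram tip pred',proj(p,[[505,158.1,s['position'][2]-291.5],[505,158.1,s['position'][2]-277.5],[505,158.1,s['position'][2]-175]]))
print(p['xyz'],p['rotation'])
```

```text
mouth [[320.02422197 183.57300212]
 [319.99355241 172.13582875]] ram tip pred [[319.59620583 194.76722462]
 [319.58548352 199.52963134]
 [319.4533263  258.22840566]]
[523.6455919361455, 79.05147650336176, 448.7530323633862] [0.02023712821913334, -0.15899109351307855, 0.980294245061047, -0.11547936579817962]
```

View pics/a_wrist_z.png

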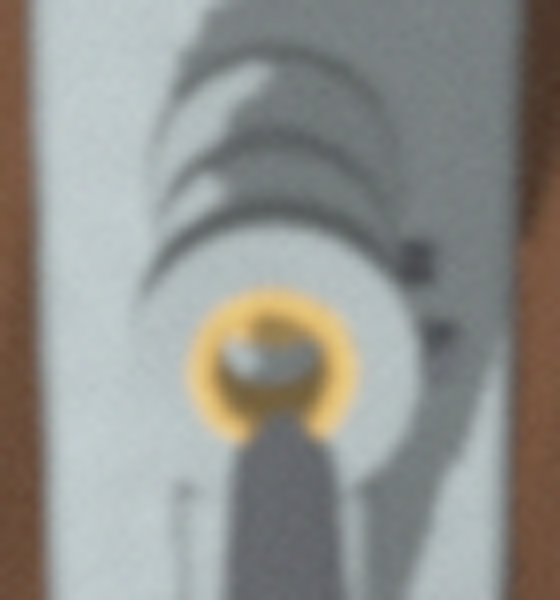

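View pics/a_side_z.png

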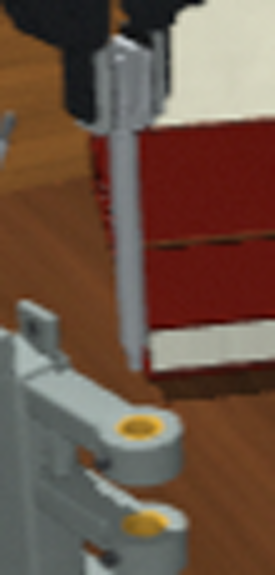

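```bash
python3 - <<'E'
from h import *
w=load('a','wrist');sd=load('a','side');z=480.4-291.5
print('wrist bush',back(w,(319.05,186.1),156),'tip',back(w,(320.5,194.4),z))
print('side bush',back(sd,(268,190.6),156),'tip',back(sd,(267.0,178.6),z), 'low', back(sd,(240+145/5,105+524/5),104))
print('pred tip side',proj(sd,[[505,158.1,z],[505,158.1,z+22],[505,158.1,z+103]]))
print(proj(sd,[[505,156.3,156],[506,156.3,156],[505,157.3,156]]), proj(w,[[505,156.3,156],[506,156.3,156],[505,157.3,156]]))
E
python3 - <<'E'
import cv2,numpy as np
i=cv2.imread('pics/a_side.png').astype(float).mean(2)
w=cv2.imread('pics/a_wrist.png').astype(int)
for r in range(132,180,4): print(r,i[r,258:275].astype(int))
print()
for r in range(190,240,5): print(r,w[r,308:335].mean(1).astype(int))
E
```

```text
wrist bush [505.35063354 159.14851677 156.        ] tip [504.2727296  157.55822921 188.9       ]
side bush [504.798273  155.3259801 156.       ] tip [502.8352478  152.55206655 188.9       ] low [504.86342152 155.91769316 104.        ]
pred tip side [[266.85201911 177.30942027]
 [266.35862822 168.56898783]
 [264.44516599 134.67195441]]
[[267.90169006 190.3864009 ]
 [268.30470522 190.27704889]
 [267.71746326 190.19006296]] [[320.02422197 183.57300212]
 [319.07583386 183.35428561]
 [319.79819427 184.4886007 ]]
132 [ 49  57  60  72 108 119 124 127 110  75  44  43  42  44  45  43  45]
136 [ 44  36  44  62 100 122 131 129 115  82  43  43  44  43  42  43  42]
140 [ 45  22  35  52  97 123 130 126 117  81  45  45  45  46  44  43  45]
144 [ 59  56  63  60  91 122 129 129 120  87  55  45  45  44  44  44  46]
148 [ 62  60  55  63  87 113 126 129 122 100  67  44  42  45  44  44  46]
152 [ 64  64  63  55  63 102 124 130 124 109  76  44  45  43  43  44  44]
156 [ 64  63  62  65  65  99 124 129 125 113  81  47  44  45  44  44  42]
160 [ 70  69  67  65  62  98 123 129 127 116  86  52  45  44  45  42 
[... 751 characters left out ...]
9 119 121]
210 [173 185 188 185 169 135 110 106 107 103 104 106 104 105 106 104 104 101
 101 124 151 159 142 123 118 118 122]
215 [170 181 187 181 157 126 110 103 103 102 108 104 107 106 102 103 103 103
 100 110 130 139 137 126 122 121 127]
220 [166 183 187 178 153 122 107 107 108 107 106 107 105 106 105 106 102 101
  99 105 117 133 130 119 113 118 118]
225 [158 178 182 170 137 114 106 109 106 104 103 105 107 105 104 106 102 102
 102 101 109 120 117 104  94  95  91]
230 [154 175 179 161 131 111 103 105 109 105 106 105 104 103 105 107 103 103
  99 102 103 110 110 106 119 133 147]
235 [152 173 175 150 122 105 107 107 106 107 106 106 105 106 106 106 103 106
 105  98  98  99 103 105 127 164 185]
```

```bash
cat >> h.py <<'E'
def yell(tag,n,roi,thr=40):
    x,y,w,h=roi;i=cv2.imread(f'pics/{tag}_{n}.png').astype(float)[y:y+h,x:x+w]
    i=cv2.resize(i,None,fx=8,fy=8,interpolation=cv2.INTER_CUBIC)
    d=i[...,2]-i[...,0]
    m=(d>thr).astype(np.uint8)
    c,_=cv2.findContours(m,cv2.RETR_EXTERNAL,cv2.CHAIN_APPROX_NONE);out=[]
    for k in c:
        if len(k)>30:
            k=cv2.convexHull(k)
            bb=cv2.boundingRect(k);e=cv2.fitEllipse(k)
            out.append(((e[0][0]+.5)/8-.5+x,(e[0][1]+.5)/8-.5+y,e[1][0]/8,e[1][1]/8,(bb[0]+bb[2]/2)/8-.5+x,(bb[1]+bb[3]/2)/8-.5+y))
    return out
E
python3 - <<'E'
from h import *
w=load('a','wrist');sd=load('a','side')
for t in (30,40,60):
  for r in yell('a','wrist',(300,165,40,30),t): print('w',np.round(r,2))
  for r in yell('a','side',(255,183,30,38),t): print('s',np.round(r,2))
for r in yell('a','side',(255,183,30,38),40): print(back(sd,r[:2],156 if r[1]<200 else 104))
E
python3 - <<'E'
import sys;sys.path.insert(0,'.')
from an import *
i=cv2.imread('pics/top1.png').astype(float)[240:260,288:310]
i=cv2.resize(i,None,fx=8,fy=8,interpolation=cv2.INTER_CUBIC);m=((i[...,2]-i[...,0])>60).astype(np.uint8)
c,_=cv2.findContours(m,cv2.RETR_EXTERNAL,cv2.CHAIN_APPROX_NONE);k=max(c,key=len);e=cv2.fitEllipse(cv2.convexHull(k));u=((e[0][0]+.5)/8-.5+288,(e[0][1]+.5)/8-.5+240);print(u,back(T,u,156))
E
```

```text
w [318.62 185.95  21.31  21.67 318.62 184.88]
s [258.2  214.48   1.87   4.07 258.31 214.38]
s [268.62 209.21   5.55   9.96 268.75 209.19]
s [257.17 196.6    2.97   7.12 257.06 196.69]
s [267.51 189.98   5.67  10.32 267.5  190.  ]
s [275.33 196.49  26.12  53.33 273.19 201.5 ]
w [318.62 185.89  20.74  21.27 318.56 185.  ]
s [258.26 214.54   1.47   3.39 258.38 214.44]
s [268.62 209.2    5.33   9.59 268.69 209.19]
s [256.81 196.2    2.58   4.44 256.81 196.19]
s [267.52 189.95   5.48  10.1  267.5  190.06]
s [277.04 182.79   0.82   2.26 277.   182.88]
s [277.25 200.2   30.41  45.85 273.31 201.5 ]
w [318.64 185.8   19.69  20.46 318.62 185.19]
s [268.66 209.17   4.97   8.98 268.69 209.12]
s [256.72 196.2    1.73   2.69 256.81 196.19]
s [267.5  189.96   5.14   9.57 267.5  190.  ]
s [277.52 200.09  27.97  45.95 273.69 201.5 ]
[475.08375568 149.67212332 104.        ]
[505.16465573 158.66027669 104.        ]
[472.94521359 145.15844512 156.        ]
[505.05145845 158.49875574 156.        ]
[538.04498575 177.61691269 156.        ]
[539.84463451 184.8356427  104.        ]
(298.20822620391846, 249.88552951812744) [506.5651987  158.55343444 156.        ]
```

>>> play_rows(moves=[[[0.003,0.004,-0.03],0,1],[[0.003,0.004,-0.07],0,1],[[0.003,0.004,-0.1],0,1],[[0.003,0.004,-0.1],0,1],[[0.003,0.004,-0.1],0,1]])

```text
clock: 8.38
position: [506.0, 159.4, 450.6]
ee_rot: [0.785, -0.619, -0.001, 0.001]
contact_force: [0.3, -0.7, -2.6]
gripper_width: 19.1
```

Run:
```python
from h import *
grab('b',('side','wrist'));zoom('b','wrist',285,140,70,75,8);zoom('b','side',240,130,55,100,6)
print(yell('b','wrist',(300,165,40,30),40))
```

```text
8.475 [505.99 159.36 450.83] F [-0.13  0.32 -1.79] M [ 0.036  0.014 -0.047] w 19.00269206113978 yaw -166.54432453638742 z [-1.8e-03  3.0e-04 -1.0e+00]
[(320.2987880706787, 192.36282348632812, 20.48003387451172, 23.293302536010742, 320.25, 188.375)]
```

View pics/b_wrist_z.png

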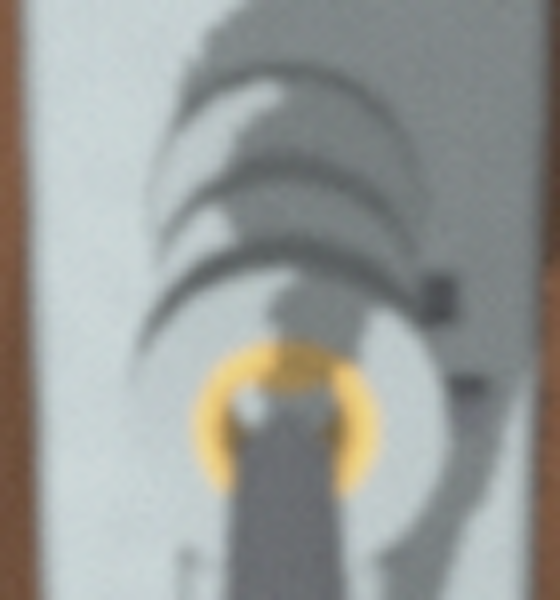

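View pics/b_side_z.png

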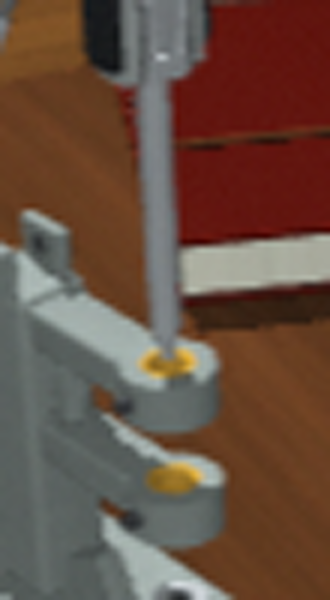

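>>> play_rows(moves=[[[0,0,-0.02],0,1],[[0,0,-0.033],0,1],[[0,0,-0.033],0,1]])

```text
clock: 8.85
position: [505.9, 159.3, 440.4]
ee_rot: [0.785, -0.619, -0.001, 0.001]
contact_force: [-0.3, -0.3, -1.3]
gripper_width: 19.1
```

Run:
```python
from h import *
grab('c',('side','wrist'));zoom('c','wrist',285,140,70,75,8);zoom('c','side',240,130,55,100,6)
print(yell('c','wrist',(300,165,40,32),40),yell('c','side',(255,183,30,38),40))
```

```text
8.95 [506.04 159.38 440.93] F [ 0.6  -0.73 -2.35] M [ 0.012 -0.013  0.032] w 18.9861548093267 yaw -166.54126262145917 z [-1.8e-03  2.0e-04 -1.0e+00]
[(320.14934730529785, 195.9533576965332, 21.5909366607666, 23.937179565429688, 320.125, 190.875)] [(258.2826566696167, 214.53883171081543, 1.4957444667816162, 3.356022834777832, 258.3125, 214.4375), (268.6079931259155, 209.21153831481934, 5.314852714538574, 9.59646987915039, 268.6875, 209.1875), (256.8096477985382, 196.1728868484497, 2.5812056064605713, 4.4211344718933105, 256.75, 196.125), (267.51446056365967, 189.94802808761597, 5.254103183746338, 10.123906135559082, 267.5, 190.0625), (278.2292671203613, 201.237886428833, 28.94675064086914, 41.37055969238281, 274.125, 201.5), (263.1989755630493, 182.79066962003708, 1.4949156045913696, 2.3557612895965576, 263.125, 183.125)]
```

View pics/c_wrist_z.png

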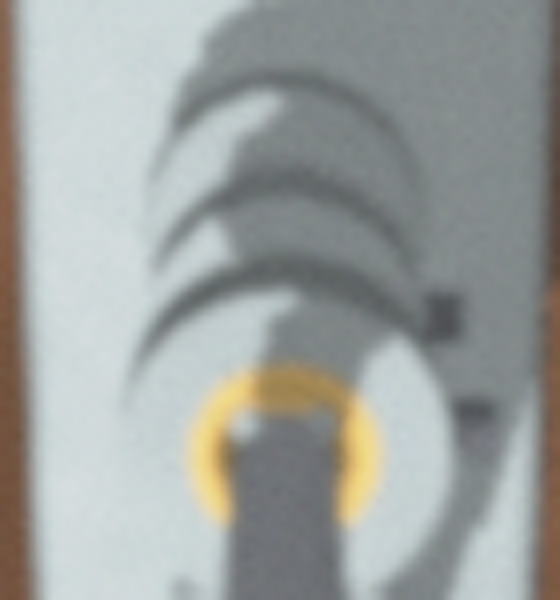

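View pics/c_side_z.png

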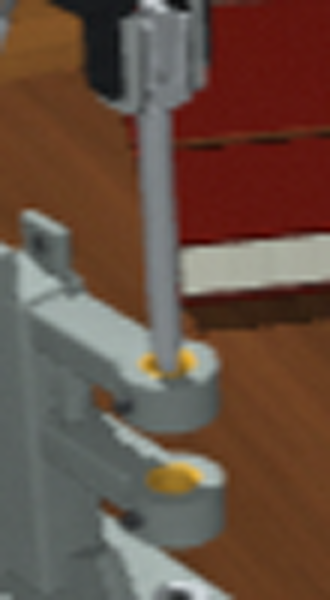

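```bash
cat >> h.py <<'E'
def prof(tag,n,rows,c0,c1):
    i=cv2.GaussianBlur(cv2.imread(f'pics/{tag}_{n}.png'),(1,3),0).astype(float)
    out=[]
    for r in rows:
        g=np.abs(np.diff(i[r,c0:c1],axis=0)).sum(1);x=np.arange(c0,c1-1)+.5
        m=(c0+c1)//2
        k=[]
        for s in (x<m,x>=m):
            gg=g*s; j=np.argmax(gg); sl=slice(max(j-1,0),j+2);k.append((gg[sl]*x[sl]).sum()/gg[sl].sum())
        out.append((r,k[0],k[1],(k[0]+k[1])/2))
    return np.array(out)
E
python3 - <<'E'
from h import *
sd=load('c','side')
a=prof('c','side',range(148,184,3),258,276);print(a.round(2))
f=np.polyfit(a[:,0],a[:,3],1);print('axis at rows',np.polyval(f,[150,181]))
for xy in [(506.04,159.38),(505.6,158.6)]:
    pr=proj(sd,[[*xy,160],[*xy,180],[*xy,250]]);print(pr.round(2),np.polyval(f,pr[:,1]).round(2))
a=prof('c','wrist',range(196,240,4),305,337);print(a.round(2))
w=load('c','wrist');pr=proj(w,[[506.04,159.38,z] for z in (156,165,200,250)]);print(pr.round(2))
print('bush side',back(sd,(267.51,189.95),156))
E
```

```text
[[148.   264.13 268.31 266.22]
 [151.   262.67 268.06 265.37]
 [154.   262.79 268.   265.4 ]
 [157.   262.84 268.2  265.52]
 [160.   262.96 268.27 265.62]
 [163.   263.45 268.44 265.95]
 [166.   263.57 268.56 266.07]
 [169.   263.69 269.05 266.37]
 [172.   263.82 269.62 266.72]
 [175.   263.9  269.66 266.78]
 [178.   263.95 268.68 266.31]
 [181.   258.89 269.43 264.16]]
axis at rows [265.80653661 265.95057886]
[[267.67 188.15]
 [267.23 180.44]
 [265.65 152.22]] [265.98 265.95 265.82]
[[267.63 188.35]
 [267.2  180.63]
 [265.61 152.41]] [265.98 265.95 265.82]
[[196.   311.53 327.63 319.58]
 [200.   312.54 327.42 319.98]
 [204.   313.36 327.3  320.33]
 [208.   312.72 327.46 320.09]
 [212.   312.6  327.52 320.06]
 [216.   312.4  328.29 320.34]
 [220.   312.29 328.41 320.35]
 [224.   311.69 328.51 320.1 ]
 [228.   311.58 328.75 320.16]
 [232.   311.44 329.3  320.37]
 [236.   306.64 329.44 318.04]]
[[319.79 196.82]
 [319.78 199.97]
 [319.74 214.5 ]
 [319.66 244.74]]
bush side [505.03522831 158.50498233 156.        ]
```

>>> play_rows(moves=[[[0,0,-0.015],0,1],[[0,0,-0.03],0,1],[[0,0,-0.045],0,1],[[0,0,-0.045],0,1]])

```text
clock: 9.45
position: [506.0, 159.3, 426.8]
ee_rot: [0.785, -0.619, -0.001, 0.001]
contact_force: [-0.0, 0.2, -2.1]
gripper_width: 19.2
```

Run:
```python
from h import *
grab('d',('side','wrist'));zoom('d','wrist',285,140,70,75,8);zoom('d','side',240,130,55,100,6)
```

```text
9.55 [506.09 159.39 427.43] F [ 0.55 -0.5  -0.97] M [ 0.028 -0.031  0.003] w 19.121533364378564 yaw -166.5397468698327 z [-1.7e-03  1.0e-04 -1.0e+00]
```

View pics/d_wrist_z.png

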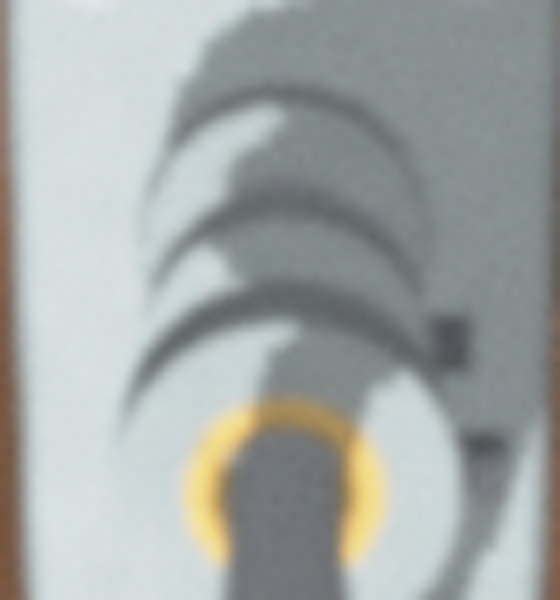

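>>> play_rows(moves=[[[0,0,-0.02],0,1],[[0,0,-0.04],0,1],[[0,0,-0.055],0,1],[[0,0,-0.055],0,1]])

```text
clock: 10.05
position: [506.0, 159.4, 410.3]
ee_rot: [0.785, -0.619, -0.001, 0.001]
contact_force: [0.2, -0.2, -2.2]
gripper_width: 19.3
```

Run:
```python
from h import *
grab('e',('side','wrist'));zoom('e','wrist',285,150,70,75,8);zoom('e','side',240,130,55,100,6)
```

```text
10.15 [506.18 159.45 410.97] F [ 0.46  0.48 -2.24] M [0.013 0.052 0.043] w 19.168532331151688 yaw -166.53441662390503 z [-0.0015  0.     -1.    ]
```

View pics/e_wrist_z.png

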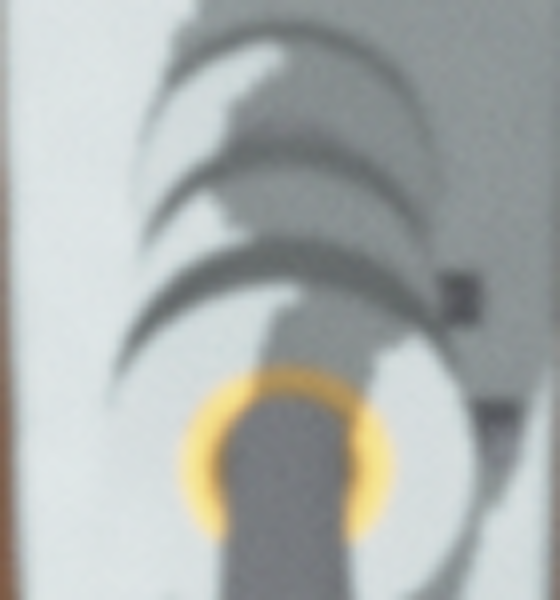

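View pics/e_side_z.png

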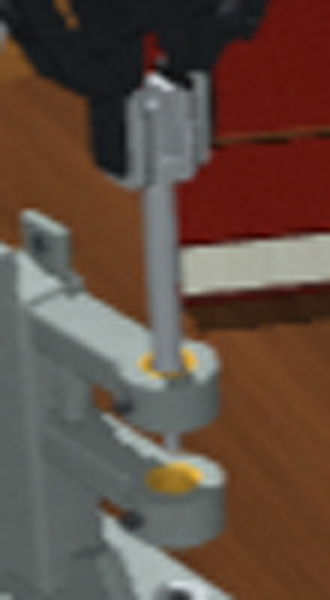

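>>> play_rows(moves=[[[0,0,-0.02],0,1],[[0,0,-0.04],0,1],[[0,0,-0.06],0,1],[[0,0,-0.075],0,1],[[0,0,-0.075],0,1]])

```text
clock: 10.78
position: [506.1, 159.4, 387.9]
ee_rot: [0.785, -0.619, -0.001, 0.001]
contact_force: [0.2, -0.6, -1.8]
gripper_width: 19.2
```

Run:
```python
from h import *
grab('f',('side','wrist'));zoom('f','wrist',285,160,70,75,8);zoom('f','side',240,130,55,100,6)
```

```text
10.875 [506.28 159.49 388.55] F [-0.29 -0.7  -2.56] M [ 0.02  -0.021 -0.026] w 19.41568801397656 yaw -166.5284063494807 z [-0.0013 -0.     -1.    ]
```

View pics/f_side_z.png

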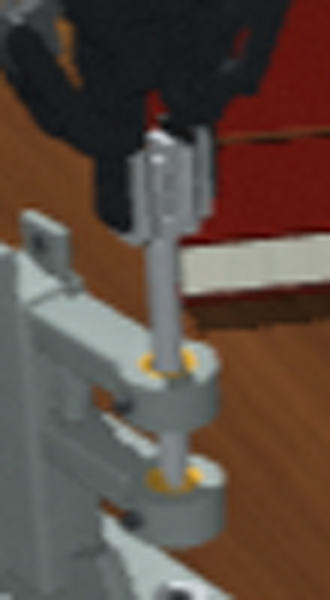

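View pics/f_wrist_z.png

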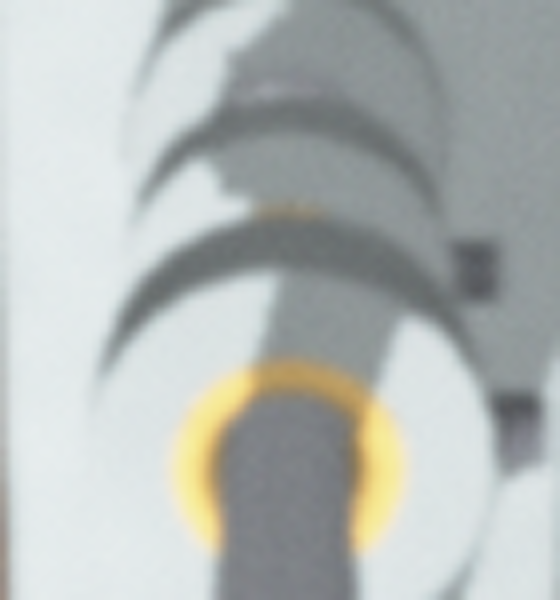

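>>> play_rows(moves=[[[-0.001,0,-0.015],0,1],[[-0.001,0,-0.03],0,1],[[-0.001,0,-0.04],0,1],[[-0.001,0,-0.04],0,1]])

```text
clock: 11.38
position: [505.9, 159.5, 376.2]
ee_rot: [0.785, -0.619, -0.001, 0.001]
contact_force: [-0.5, 0.3, -1.5]
gripper_width: 19.4
```

Run:
```python
from h import *
grab('g',('side','wrist'));zoom('g','wrist',285,160,70,75,8);zoom('g','side',240,130,55,100,6)
```

```text
11.475 [506.04 159.5  376.62] F [ 0.92  0.07 -1.68] M [ 0.024  0.01  -0.042] w 19.177285647959796 yaw -166.5292610062527 z [-0.0011 -0.     -1.    ]
```

View pics/g_side_z.png

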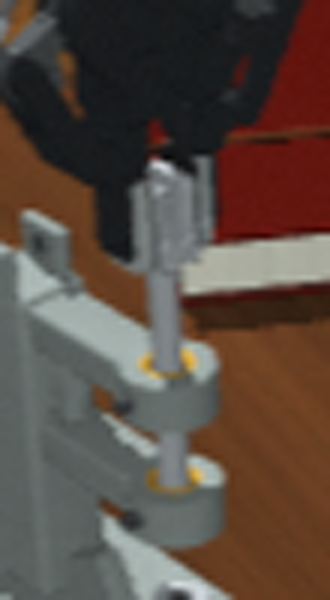

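>>> play_rows(moves=[[[0,0,-0.015],0,1],[[0,0,-0.03],0,1],[[0,0,-0.045],0,1],[[0,0,-0.06],0,1],[[0,0,-0.07],0,1],[[0,0,-0.07],0,1]])

```text
clock: 12.22
position: [506.0, 159.5, 355.3]
ee_rot: [0.785, -0.619, -0.001, 0.001]
contact_force: [-0.0, 0.5, -1.9]
gripper_width: 18.9
```

Run:
```python
from h import *
grab('k',('side','wrist'));zoom('k','side',225,130,80,125,5)
sd=load('k','side')
print(proj(sd,[[505.8,159,z] for z in (48,58,63,68,84,104,156)]).round(1), 'head top/bottom',proj(sd,[[505.8,159,z] for z in (180,214)]).round(1))
```

```text
12.325 [506.11 159.52 355.7 ] F [-0.56  0.22 -1.56] M [-0.025 -0.049  0.004] w 19.39088600249185 yaw -166.5259335915021 z [-9.e-04  0.e+00 -1.e+00]
[[269.9 228.8]
 [269.7 225.4]
 [269.6 223.6]
 [269.5 221.9]
 [269.2 216.2]
 [268.8 209.1]
 [267.7 189.8]] head top/bottom [[267.2 180.5]
 [266.5 167.1]]
```

View pics/k_side_z.png

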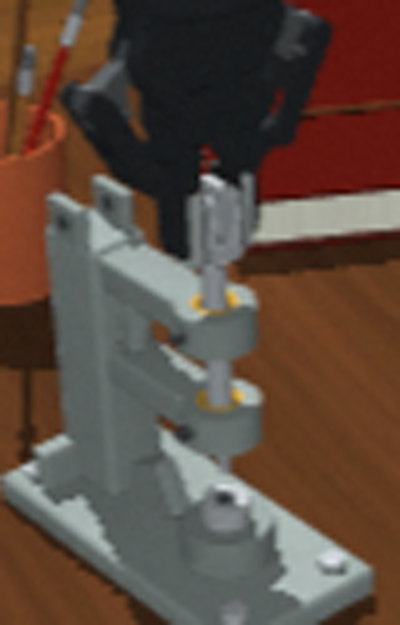

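View pics/k_wrist.png

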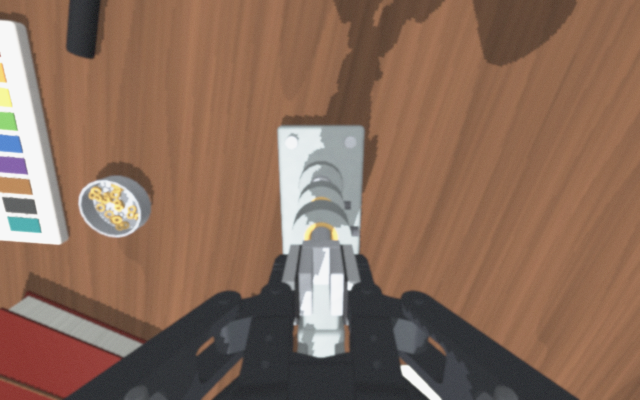

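Run:
```python
from h import *
s=arm.read_state();print(s['clock'],s['position'],s['contact_force'],np.abs(s['joint_vel']).max())
print(arm.job_done())
```

```text
12.325 [506.11497643 159.51843728 355.69876005] [-0.56459742  0.22491876 -1.55918698] 0.003472682775977204
the job is handed in; nothing more can be done
None
```

The ram is back in the press, nose down through both guide bushes, still held on its cheeks. I handed the job in at 12.3 s; no verdict is reported.

Last checks before handing in:
- **Nose height:** the arm pose puts it about 64 mm above the desk. The side picture puts it at about 63 mm. Either way it is roughly 15–16 mm above the die.
- **Centring:** in the side picture the ram stands centred in both brass rings, and it was within about 0.3 mm when it entered the upper bush. I did not measure the nose position over the die again at the end.
- **Tilt and slot:** the tool is vertical to within 0.1 degree, and its turn agrees with the press to about 0.3 degrees. These are readings of the tool; I did not measure the ram's own angle at the end.
- **Force and grip:** after every descent the force readings showed little more than the ram's own weight, under 3 N. The grip opening was a steady 19 mm, and the joints were at rest.
- **Other things:** none were touched knowingly. I did not measure their positions again at the end.

My first two estimates of the bush position differed by about 2 mm, because I had read pixels off an enlarged picture. Fitting the brass ring in the pictures settled it before the ram went in.

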